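# Unscrew the blade cap of a desk fan whose thread hand is unknown

## Robot

A 6-joint arm with a two-finger parallel gripper is mounted at the origin on the work surface. World frame = base frame: x ahead of the robot, y to its left, z up, the work surface at z = 0. Lengths are in mm, angles in degrees, forces in N, time in s.
With the tool pointing down it reaches from about 300 to 850 mm from the base axis. Payload 4.2 kg.
Tool frame: the origin (TCP) lies midway between the tips of the shut fingers; the grasp point (between the pads) lies 19 mm behind it (pinch_z is the distance from the TCP to the grasp point, in mm); z points along the fingers, y is the line along which they close (so a half turn about z gives the same grasp; the last joint's range is limited). The gripper opens to 91 mm and grips with 3 to 60 N. Pads are 32 mm wide; open, the fingers measure 118 mm over their backs; the gripper's body (76 mm by 178 mm) begins 60 mm behind the grasp point.
Start: joints at [-70.76, 18.312, 89.639, -0, 72.044, -1.146], TCP at [200.3, -539.002, 213.976] pointing down, gripper open.
Joint ranges: [-177.97, 177.97], [-48.28, 115.42], [12.27, 149.76], [-77.06, 257.06], [2.81, 150.46], [-146.56, 146.56]. Speed limits (degrees/s): [147.25, 147.25, 180, 180, 180, 180].

## Interface

Orientations are given as [roll, pitch, yaw] about the fixed x, y, z axes, in that order (R = Rz(yaw) Ry(pitch) Rx(roll)).
In Python, from workcell import * gives the robot as it stands.
- The arm moves only by the tool step_arm, never from a script. Its argument "steps" is a list of rows, each a list of 7 numbers: the turn, a rotation vector about the tool's x, y, z in degrees, then the shift along the tool's x, y, z in mm, then the opening, from 0 (shut) to 1 (fully open). In form: [[rx, ry, rz, x, y, z, hand], ...]. A call has exactly 8 rows; each row shifts and turns the commanded pose from where the row before left it, along the tool's axes as they then stand; what a row does not reach is not made up. A row lasts 1/8 s, in which the tool goes at most 62.5 mm and 10.7 degrees, less where a joint would pass 70% of its speed; a pose out of reach is approached as far as the arm can. A call is refused whole if a number of a shift passes 62.5 or a number of a turn 10.7, either way. A call with a gripper value outside its range is refused whole. The fingers move at their own pace and stop on an object; "force" is the grip in N (left out, the last holds). Time passes only in rows, so rows that do not move let the fingers close, or fill a call up. It gives the time, the measured TCP pose, the force, the opening and the grip force at its end, in the units of the state.
- state(): the state, without advancing time (a new reading comes with each control period).
- grab_frame(name): name is "side" or "top" or "wrist"; returns a dict with "image" (384x512x3 uint8, blue, green, red), "fovy" (degrees; the focal length in pixels is half the picture's height over the tangent of half this angle, whatever the lens; pixels are square), "cx", "cy" (the principal point, pixels), "origin" and "rotation" of the camera in the world; the wrist camera has in their place "tool_from_camera" (4x4, takes a point from camera to tool coordinates, whose origin is the TCP and whose axes are the flange's). Camera axes: x right, y down, z forward; pixel columns grow to the right and rows downward; lengths in mm; the calibration is good to about 2 mm. A picture is of the moment at which its call begins: read the wrist's pose just before it. There is no depth.
- job_done(): hands the job in; it is judged then, once.
The state is a dict: "time_s": time; "qpos": joint angles; "qvel": joint speeds; "effort": joint torques, N m; "ee_pos": TCP position; "ee_rot": TCP orientation; "force": force on the tool from outside, world axes, zero at the start; "torque": the same for the moment, N m; "gripper_width": finger opening in mm; "gripper_force": force on a finger pad.
Only numpy, scipy, OpenCV 4.12 (cv2) and the standard library are available. Lean on these libraries where they do the work, as an engineer would, in place of code of your own. Each camera call takes 0.05 s, during which the arm holds its last target. There are 200 camera calls.

## Task

The desk fan is open for cleaning and its blade wheel is wedged still: take off the round ribbed cap in the middle that holds the wheel on its shaft. Nobody knows whether its coarse thread is right-handed or reversed, so try it one way and, if it does not give, the other; unscrew it the way that it goes (somewhat more than a quarter turn, no pulling it off by force), then lift it off. Finish while holding the cap upright and still in the gripper, well clear above the fan; do not drop it, do not bang against the fan, and leave the other things on the desk where they are.

Things in the scene. Friction and masses are not known exactly. Their poses are not given: they have to be found in the camera images.
- fan: white desk fan fixed on the desk, face straight up, front grille off: U yoke with tilt pivots on its y axis (out to 166 mm), shroud ring 222 mm inside, rim 168 mm above the desk, five grey blades below (none above z = 140 mm) held still by a rubber wedge, a flat hub of 64 mm diameter in the middle, top at z = 148 mm. Origin: centre of the foot's underside, on the vertical shaft axis; z up
- cap: grey round ribbed plastic cap screwed on the hub in the middle of the fan, axis vertical: 42 mm diameter, 34 mm high, about 60 g, hollow below over a shaft end 15 mm high. Origin: centre of its underside, on the hub (z = 148 mm) while screwed on. Coarse thread of unknown hand, a new one each start: the wrong way it will not turn (under 0.2 rad of play; fingers then slip round it)
- cap_pip (a point): point on the cap's flat top, 12.5 mm from its axis along the cap's own x axis, on a small moulded ridge (13 x 5 mm, 2 mm proud) from middle to rim; shows how far the cap has turned: it starts tight, ridge along the fan's x axis. Seen from above, anticlockwise (yaw grows) loosens a right-hand thread, clockwise a left-hand one
- fan_hub (a point): centre of the hub's top face under the cap, on the shaft axis, z = 148 mm. The right way, the cap turns with almost no torque, is free to lift after about 1.4 rad from tight and meets a stop at about 2.2 rad: turn it 1.6 to 1.9 rad in two or three grasps. Before that it lifts less than 6 mm
- grille: the fan's round wire front grille lying on the desk, 230 mm diameter, 11 mm high. Bystander. Origin: centre of underside
- screwdriver: screwdriver 170 mm long lying on the desk beside the fan. Bystander. Origin: under its middle
- ring_nut: flat plastic ring, 60 mm outer diameter, 12 mm high, lying beside the fan. Bystander. Origin: centre of underside
- house_tall: wooden ornament shaped like a gabled house, about 45 mm wide, 108 mm high. Bystander. Origin: centre of underside
- house_low: white house ornament, about 55 mm wide, 73 mm high. Bystander. Origin: centre of underside
- mug: white mug, 80 mm diameter, 90 mm high. Bystander. Origin: centre of underside
- diffuser: amber reed-diffuser bottle, 68 mm diameter, 102 mm high, with reeds up to 190 mm. Bystander. Origin: centre of underside
- candle: dark ring-shaped candlestick with a short candle, 82 mm wide, 152 mm high. Bystander. Origin: centre of underside

How it is judged:
By the outcome, as a careful person would: the job done as asked, in the order asked, and still so for the second after the job is handed in, while the arm keeps its last pose, push and grip.
It also fails if it takes over 58 s, if anything falls off the work surface, if the arm or the gripper's body presses on something with over 40 N, if the wrist force passes 120 N, or if a joint passes its speed limit or range.

## Working session

There is one attempt and no reset: what is moved stays moved. The work goes in short steps, Python scripts to look and compute and a tool call to move; the robot and the scene stay as the last step left them, time stands still between calls to the robot, and variables do not carry over. Pictures are saved under pics/ and viewed, at most 10 in all, crops included, and the job is handed in when it is done.

Besides the shell and the picture viewer there is one more tool, called as name(argument=value, ...), one argument or row to a line, values as JSON. step_arm: Moves the arm, as the interface text tells. Its arguments: {"type":"object","properties":{"steps":{"type":"array","items":{"type":"array","items":{"type":"number"}}},"force":{"type":"number"}},"required":["steps"]}

```bash
mkdir -p pics
python3 - <<'E'
from workcell import *
import cv2, numpy as np, pickle
s=state();print(s)
fs={n:grab_frame(n) for n in("side","top","wrist")}
pickle.dump((s,fs),open('f0.pkl','wb'))
for n,f in fs.items(): print(n,{k:v for k,v in f.items() if k!='image'})
cv2.imwrite('pics/a.png',np.hstack([fs['top']['image'],fs['side']['image']])[:, :, :] if 0 else fs['top']['image'])
cv2.imwrite('pics/b.png',fs['side']['image'])
E
```

```text
{'time_s': 0.0, 'qpos': array([-7.07590892e+01,  1.83511477e+01,  8.97049059e+01,  8.42375004e-04,
        7.20408400e+01, -1.14450652e+00]), 'qvel': array([ 0.09458016, -0.07759573,  0.02534745, -0.06817112, -0.09493241,
        0.03261396]), 'effort': array([-2.36419393e-03, -4.12473750e+01, -2.31973851e+01,  7.23420689e-02,
        4.55966697e-02, -1.54992058e-04]), 'ee_pos': array([ 200.15305053, -538.53127906,  213.13536061]), 'ee_rot': array([-1.79903142e+02, -2.73609034e-03,  2.03851546e+01]), 'force': array([ 0.75780232,  0.78788091, -0.2848027 ]), 'torque': array([0.00746844, 0.04113873, 0.00137699]), 'gripper_force': 0.0, 'gripper_width': 91.03411209929922}
side {'fovy': 47.57471631246696, 'cx': 261.6475154571711, 'cy': 187.08798785056877, 'origin': array([120.12578993, 870.1114808 , 961.38890684]), 'rotation': array([-130.94598327,    0.3848783 , -153.93174455])}
top {'fovy': 46.937748858269465, 'cx': 260.2529216487454, 'cy': 194.52311104977062, 'origin': array([ 449.26753523,   -9.27320136, 1463.33015281]), 'rotation': array([-174.44198427,    0.77638431,  -91.41005914])}
wrist {'fovy': 71.9251790155184, 'cx': 258.8336251567766, 'cy': 189.632629584096, 'tool_from_camera': array([[ 7.52049933e-05, -9.58930145e-01, -2.83642330e-01,
         7.99876217e+01],
       [ 9.99999843e-01,  2.29667728e-04, -5.11314113e-04,
         6.39872293e-02],
       [ 5.55458006e-04, -2.83642247e-01,  9.58930012e-01,
        -1.70609576e+02],
       [ 0.00000000e+00,  0.00000000e+00,  0.00000000e+00,
         1.00000000e+00]])}
```

View pics/a.png

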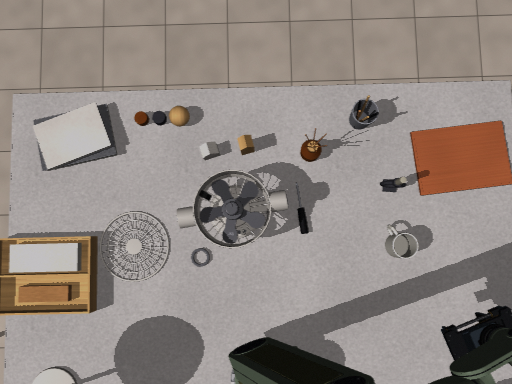

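View pics/b.png

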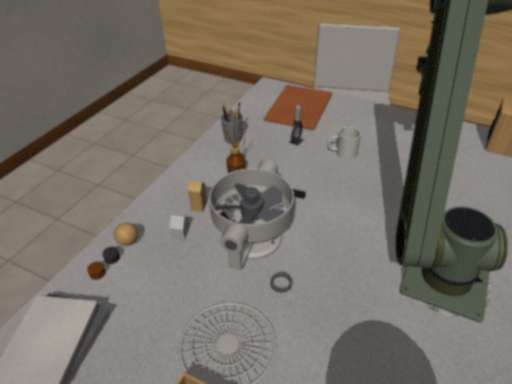

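The top view shows the fan cap near (233,208), with the yoke pivots near (184,217) and (279,201). The side view shows the cap near (252,197). Next I'll enlarge both for detail.

```bash
cat > h.py <<'E'
import numpy as np
from scipy.spatial.transform import Rotation as R
def ray(f,u,v,s=None):
    h,w=f['image'].shape[:2]; k=h/2/np.tan(np.radians(f['fovy']/2))
    d=np.array([(u-f['cx'])/k,(v-f['cy'])/k,1.])
    if 'origin' in f: o=f['origin'];M=R.from_euler('xyz',f['rotation'],degrees=True).as_matrix()
    else:
        T=f['tool_from_camera'];W=R.from_euler('xyz',s['ee_rot'],degrees=True).as_matrix()
        o=s['ee_pos']+W@T[:3,3];M=W@T[:3,:3]
    return o,M@d
def onz(f,u,v,z,s=None):
    o,d=ray(f,u,v,s);return o+d*(z-o[2])/d[2]
E
python3 - <<'E'
from h import *
import pickle,cv2
s,fs=pickle.load(open('f0.pkl','rb'))
for p in[(233,208),(184,217),(279,201)]: print(p,onz(fs['top'],*p,182))
print(onz(fs['side'],252,190,182))
a=cv2.resize(fs['top']['image'][155:255,165:300],None,fx=4,fy=4,interpolation=2)
b=cv2.resize(fs['side']['image'][155:255,200:310],None,fx=2.4,fy=4,interpolation=2)
cv2.imwrite('pics/c.png',np.hstack([a,b])[:, :800])
E
```

```text
(233, 208) [537.08258641  85.14134451 182.        ]
(184, 217) [514.53919528 228.00429494 182.        ]
(279, 201) [554.04147427 -48.97606037 182.        ]
[537.8687051   87.60811478 182.        ]
```

View pics/c.png

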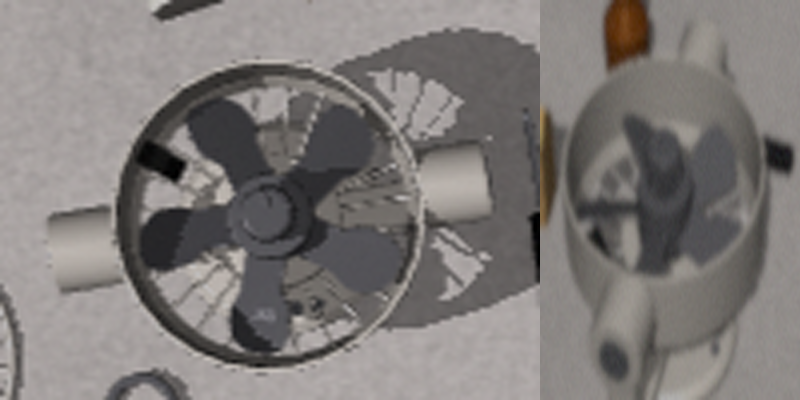

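```bash
cat >> h.py <<'E'
def rows(s,p,yaw,n):
    "n equal rows from pose s to point p, tool straight down at yaw"
    a=R.from_euler('xyz',s['ee_rot'],degrees=True);b=R.from_euler('xyz',[180,0,yaw],degrees=True)
    rv=(a.inv()*b).as_rotvec(degrees=True)/n; st=R.from_rotvec(rv,degrees=True)
    d=(np.array(p)-s['ee_pos'])/n
    for i in range(n):
        print([float(x) for x in np.round(np.r_[rv,a.inv().apply(d)],1)]); a=a*st
E
python3 - <<'E'
from h import *
import pickle
s,fs=pickle.load(open('f0.pkl','rb'))
print(onz(fs['top'],231,207.5,182),onz(fs['top'],232.1,208.5,168),onz(fs['side'],251.2,191,182))
rows(s,[538.5,90,290],99,16)
E
```

```text
[538.68616654  90.92918147 182.        ] [536.63883741  88.84499514 168.        ] [537.95848613  92.19084737 182.        ]
[-0.0, -0.0, -4.9, 33.5, -29.5, -4.8]
[-0.0, -0.0, -4.9, 35.9, -26.5, -4.8]
[-0.0, -0.0, -4.9, 38.0, -23.3, -4.8]
[-0.0, -0.0, -4.9, 39.9, -20.0, -4.8]
[-0.0, -0.0, -4.9, 41.5, -16.5, -4.8]
[-0.0, -0.0, -4.9, 42.7, -12.9, -4.8]
[-0.0, -0.0, -4.9, 43.7, -9.2, -4.8]
[-0.0, -0.0, -4.9, 44.3, -5.4, -4.8]
[-0.0, -0.0, -4.9, 44.6, -1.6, -4.8]
[-0.0, -0.0, -4.9, 44.6, 2.3, -4.8]
[-0.0, -0.0, -4.9, 44.2, 6.1, -4.8]
[-0.0, -0.0, -4.9, 43.5, 9.8, -4.8]
[-0.0, -0.0, -4.9, 42.5, 13.5, -4.8]
[-0.0, -0.0, -4.9, 41.2, 17.1, -4.8]
[-0.0, -0.0, -4.9, 39.6, 20.6, -4.8]
[-0.0, -0.0, -4.9, 37.7, 23.9, -4.8]
```

step_arm(
  steps=[
    [0,0,-4.9,33.5,-29.5,-5,1],
    [0,0,-4.9,36,-26.5,-5,1],
    [0,0,-4.9,38,-23.5,-5,1],
    [0,0,-4.9,40,-20,-5,1],
    [0,0,-4.9,41.5,-16.5,-5,1],
    [0,0,-4.9,42.5,-13,-5,1],
    [0,0,-4.9,43.5,-9,-5,1],
    [0,0,-4.9,44.5,-5.5,-5,1],
  ],
)

```text
time_s: 1.15
ee_pos: [369.8, -223.1, 254.0]
ee_rot: [-180.0, 0.0, 59.7]
force: [0.2, -0.1, -0.0]
gripper_width: 91.3
gripper_force: 0.0
```

step_arm(
  steps=[
    [0,0,-4.9,44.5,-1.5,-5,1],
    [0,0,-4.9,44.5,2.5,-5,1],
    [0,0,-4.9,44,6,-5,1],
    [0,0,-4.9,43.5,10,-5,1],
    [0,0,-4.9,42.5,13.5,-5,1],
    [0,0,-4.9,41,17,-5,1],
    [0,0,-4.9,39.5,20.5,-5,1],
    [0,0,-4.9,37.5,24,-5,1],
  ],
)

```text
time_s: 2.15
ee_pos: [540.0, 89.7, 293.8]
ee_rot: [-180.0, 0.0, 99.0]
force: [0.5, -0.1, 0.8]
gripper_width: 91.1
gripper_force: 0.0
```

Run:
```python
from workcell import *
from h import *
import cv2,pickle
s=state();f=grab_frame('wrist');pickle.dump((s,f),open('f1.pkl','wb'))
print(s['time_s'],s['ee_pos'],s['ee_rot'],s['qpos'],s['force'])
cv2.imwrite('pics/d.png',f['image'])
```

```text
2.15 [540.04480628  89.72673458 293.83522783] [-1.79976536e+02  1.42833474e-02  9.89598412e+01] [ 8.23860464e+00  1.35523492e+01  8.48866937e+01 -1.47362487e-02
  8.15842397e+01 -7.19073973e-01] [ 0.5269131  -0.0791396   0.78029325]
```

View pics/d.png

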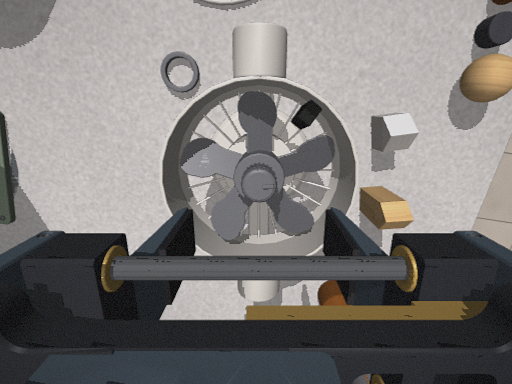

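The wrist view looks straight into the fan, with the cap near (261,183) and its ridge pointing right near (268,187). I'll take an enlarged crop and cast the ray.

Run:
```python
from h import *
import cv2,pickle
s,f=pickle.load(open('f1.pkl','rb'))
c=cv2.resize(f['image'][140:220,210:310],None,fx=7,fy=7,interpolation=cv2.INTER_CUBIC)
c=cv2.convertScaleAbs(c,alpha=1.8)
cv2.imwrite('pics/e.png',c)
print(onz(f,261,183,182,s),onz(f,259,163.5,168,s))
```

```text
[541.21685666  94.5003713  182.        ] [536.03394546 113.07169819 168.        ]
```

View pics/e.png

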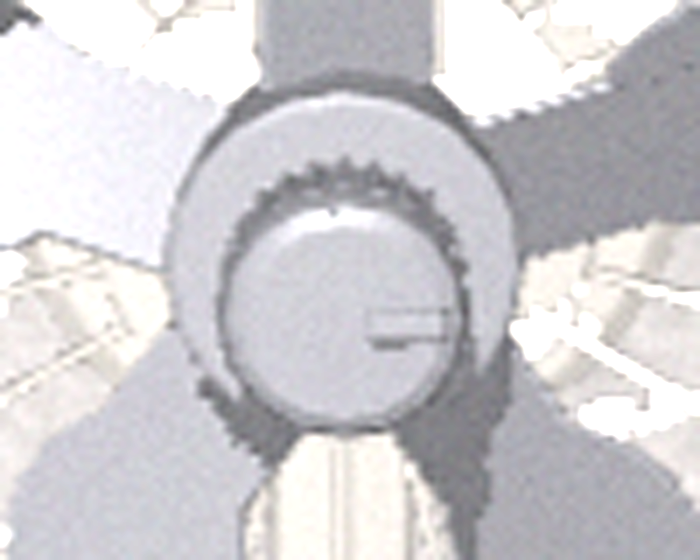

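The cap top spans crop x 222–465 and y 203–435, so its centre is at image (259,185.4). The ridge points right, about along the tool's y.

Run:
```python
from h import *
import pickle
s,f=pickle.load(open('f1.pkl','rb'))
p=onz(f,259,185.4,182,s);print(p)
print(onz(f,210+343.5/7,140+265/7,148,s))
rows(s,[p[0],p[1],160],99,4)
```

```text
[539.46417902  91.43870275 182.        ]
[539.48654127  91.64845906 148.        ]
[-0.0, 0.0, -0.0, 0.5, -0.1, 33.5]
[-0.0, 0.0, -0.0, 0.5, -0.1, 33.5]
[-0.0, 0.0, -0.0, 0.4, -0.1, 33.5]
[-0.0, 0.0, -0.0, 0.4, -0.1, 33.5]
```

step_arm(
  steps=[
    [0,0,0,0.4,0,30,1],
    [0,0,0,0.4,0,30,1],
    [0,0,0,0.3,0,25,1],
    [0,0,0,0.3,-0.2,22,1],
    [0,0,0,0.2,-0.2,15,1],
    [0,0,0,0,0,10,1],
    [0,0,0,0,0,6,1],
    [0,0,0,0,0,0,1],
  ],
)

```text
time_s: 3.2
ee_pos: [539.1, 89.8, 155.9]
ee_rot: [-180.0, 0.0, 98.8]
force: [0.0, -0.8, 0.3]
gripper_width: 91.2
gripper_force: 0.0
```

step_arm(
  steps=[
    [0,0,0,0,0,0,0.7],
    [0,0,0,0,0,0,0.6],
    [0,0,0,0,0,0,0.5],
    [0,0,0,0,0,0,0.4],
    [0,0,0,0,0,0,0.3],
    [0,0,0,0,0,0,0.3],
    [0,0,0,0,0,0,0.3],
    [0,0,0,0,0,0,0.3],
  ],
  force=12,
)

```text
time_s: 4.2
ee_pos: [539.1, 89.8, 156.0]
ee_rot: [180.0, 0.0, 98.8]
force: [-0.1, -0.1, -0.0]
gripper_width: 40.6
gripper_force: 12.0
```

Run:
```python
from workcell import *
s=state()
for k in('time_s','ee_pos','ee_rot','force','torque','gripper_width','gripper_force'):print(k,s[k])
```

```text
time_s 4.2
ee_pos [539.06948589  89.84674896 155.96905038]
ee_rot [1.79989455e+02 6.10201168e-03 9.87832915e+01]
force [-0.10198607 -0.05360951 -0.00801377]
torque [-0.009951   -0.19638347  0.01542976]
gripper_width 40.550084581559624
gripper_force 12.000019401311874
```

step_arm(
  steps=[
    [0,0,0,0,0,0,0.55],
    [0,0,0,0,0,0,0.55],
    [0,0,0,1.6,0.5,0,0.55],
    [0,0,0,0,0,0,0.4],
    [0,0,0,0,0,0,0.3],
    [0,0,0,0,0,0,0.3],
    [0,0,0,0,0,0,0.3],
    [0,0,0,0,0,0,0.3],
  ],
  force=12,
)

```text
time_s: 5.2
ee_pos: [539.2, 91.5, 155.9]
ee_rot: [-180.0, 0.0, 98.8]
force: [-0.1, 0.6, 1.0]
gripper_width: 40.8
gripper_force: 12.0
```

step_arm(
  steps=[
    [0,0,-3,0,0,0,0.3],
    [0,0,-3,0,0,0,0.3],
    [0,0,-3,0,0,0,0.3],
    [0,0,-3,0,0,0,0.3],
    [0,0,-3,0,0,0,0.3],
    [0,0,-3,0,0,0,0.3],
    [0,0,0,0,0,0,0.3],
    [0,0,0,0,0,0,0.3],
  ],
)

```text
time_s: 6.2
ee_pos: [539.2, 91.4, 155.9]
ee_rot: [-180.0, 0.0, 116.7]
force: [-0.3, 0.0, -0.5]
gripper_width: 40.2
gripper_force: 12.0
```

Run:
```python
from workcell import *
import cv2
s=state()
for k in('time_s','ee_pos','ee_rot','force','torque','gripper_width','gripper_force'):print(k,s[k])
f=grab_frame('wrist')
cv2.imwrite('pics/f.png',cv2.convertScaleAbs(cv2.resize(f['image'][150:350,160:360],None,fx=2.9,fy=2.9,interpolation=cv2.INTER_CUBIC),alpha=1.5))
```

```text
time_s 6.2
ee_pos [539.24724791  91.39410289 155.91700046]
ee_rot [-1.79992523e+02  1.69443544e-02  1.16747476e+02]
force [-0.25224492  0.00636342 -0.47886391]
torque [-0.0202122  -0.09939005 -0.0298486 ]
gripper_width 40.225823588233844
gripper_force 11.999991238117218
```

View pics/f.png

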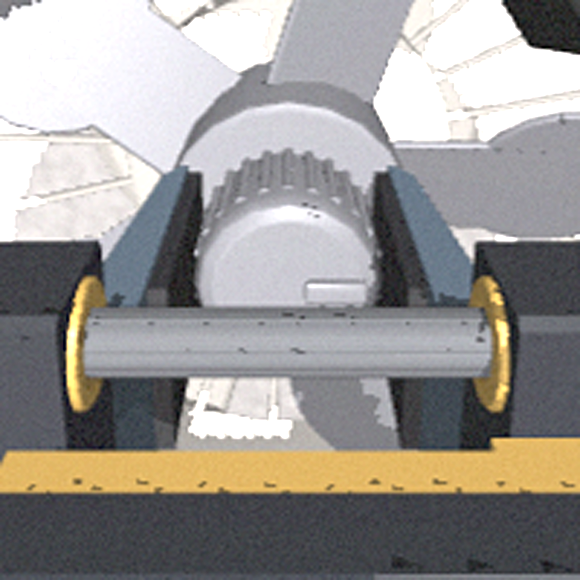

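The ridge at crop (335,291) still lies along the tool's y after an 18° turn, with almost no torque. So the cap moved with the gripper beyond the 0.2 rad play, and anticlockwise loosens it. Continuing that way.

step_arm(
  steps=[
    [0,0,-6,0,0,0,0.3],
    [0,0,-6,0,0,0,0.3],
    [0,0,-6,0,0,0,0.3],
    [0,0,-6,0,0,0,0.3],
    [0,0,-6,0,0,0,0.3],
    [0,0,-6,0,0,0,0.3],
    [0,0,-6,0,0,0,0.3],
    [0,0,0,0,0,0,0.3],
  ],
)

```text
time_s: 7.25
ee_pos: [539.2, 91.5, 155.9]
ee_rot: [-180.0, 0.0, 158.7]
force: [-0.5, 0.2, 0.2]
gripper_width: 40.5
gripper_force: 12.0
```

step_arm(
  steps=[
    [0,0,-6,0,0,0,0.3],
    [0,0,-6,0,0,0,0.3],
    [0,0,-6,0,0,0,0.3],
    [0,0,-6,0,0,0,0.3],
    [0,0,-6,0,0,0,0.3],
    [0,0,-6,0,0,0,0.3],
    [0,0,-5,0,0,0,0.3],
    [0,0,0,0,0,0,0.3],
  ],
)

```text
time_s: 8.25
ee_pos: [539.3, 91.5, 155.9]
ee_rot: [-180.0, 0.0, -160.4]
force: [0.0, 0.2, 0.4]
gripper_width: 40.2
gripper_force: 12.0
```

Run:
```python
from workcell import *
import cv2
s=state()
for k in('time_s','ee_pos','ee_rot','qpos','force','torque','gripper_width','gripper_force'):print(k,s[k])
f=grab_frame('wrist')
cv2.imwrite('pics/g.png',cv2.convertScaleAbs(cv2.resize(f['image'][150:350,160:360],None,fx=2.9,fy=2.9,interpolation=cv2.INTER_CUBIC),alpha=1.5))
```

```text
time_s 8.25
ee_pos [539.27988954  91.51856496 155.93397018]
ee_rot [-1.79995249e+02  1.82464552e-03 -1.60364263e+02]
qpos [ 8.42958446e+00  1.83192375e+01  9.84811609e+01 -4.82463463e-03
  6.31968884e+01 -1.01203977e+02]
force [0.02615185 0.20692808 0.41945255]
torque [ 0.19245546 -0.09482298 -0.00752599]
gripper_width 40.21347325867305
gripper_force 11.99955940246582
```

View pics/g.png

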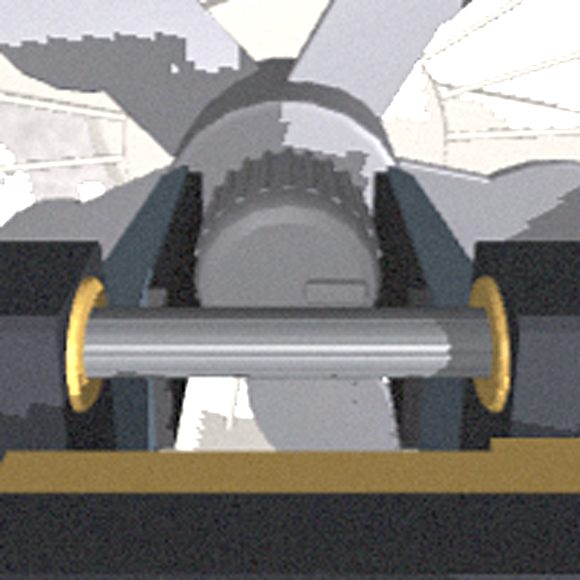

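The ridge is in the same place in the tool frame, so the cap has turned about 101° (1.76 rad) without slipping. Next is a gentle lift.

step_arm(
  steps=[
    [0,0,0,0,0,-1,0.3],
    [0,0,0,0,0,-2,0.3],
    [0,0,0,0,0,-2,0.3],
    [0,0,0,0,0,-2,0.3],
    [0,0,0,0,0,-2,0.3],
    [0,0,0,0,0,-2,0.3],
    [0,0,0,0,0,-1,0.3],
    [0,0,0,0,0,0,0.3],
  ],
  force=15,
)

```text
time_s: 9.3
ee_pos: [539.3, 91.5, 168.0]
ee_rot: [-180.0, 0.0, -160.2]
force: [1.0, -0.5, -2.0]
gripper_width: 40.2
gripper_force: 15.0
```

step_arm(
  steps=[
    [0,0,0,0,0,-4,0.3],
    [0,0,0,0,0,-8,0.3],
    [0,0,0,0,0,-12,0.3],
    [0,0,0,0,0,-16,0.3],
    [0,0,0,0,0,-20,0.3],
    [0,0,0,0,0,-20,0.3],
    [0,0,0,0,0,-20,0.3],
    [0,0,0,0,0,-16,0.3],
  ],
)

```text
time_s: 10.3
ee_pos: [539.5, 91.6, 285.9]
ee_rot: [-180.0, 0.1, -160.2]
force: [-0.4, 0.8, -0.4]
gripper_width: 40.6
gripper_force: 15.0
```

step_arm(
  steps=[
    [0,0,0,0,0,-10,0.3],
    [0,0,0,0,0,-5,0.3],
    [0,0,0,0,0,-2,0.3],
    [0,0,0,0,0,0,0.3],
    [0,0,0,0,0,0,0.3],
    [0,0,0,0,0,0,0.3],
    [0,0,0,0,0,0,0.3],
    [0,0,0,0,0,0,0.3],
  ],
)

```text
time_s: 11.3
ee_pos: [539.2, 91.5, 300.9]
ee_rot: [-180.0, -0.0, -160.2]
force: [-0.5, 0.6, -0.6]
gripper_width: 40.5
gripper_force: 15.0
```

Run:
```python
from workcell import *
import cv2,numpy as np
s=state()
for k in('time_s','ee_pos','ee_rot','force','gripper_width','gripper_force'):print(k,s[k])
a=grab_frame('wrist')['image'][100:350,130:390];b=grab_frame('side')['image'][90:290,170:370]
cv2.imwrite('pics/h.png',np.hstack([cv2.resize(a,(400,400)),cv2.resize(b,(400,400))]))
```

```text
time_s 11.3
ee_pos [539.23185995  91.51419392 300.88642923]
ee_rot [-1.79995965e+02 -6.29301780e-03 -1.60215319e+02]
force [-0.45342282  0.5993905  -0.58413116]
gripper_width 40.53588043818208
gripper_force 14.99992311000824
```

View pics/h.png

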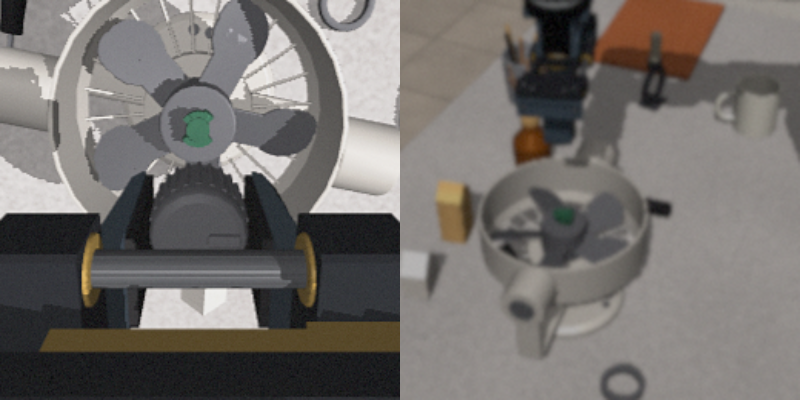

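The cap is upright in the gripper (wrist crop, about (198,215)). The green shaft end is bare in both views, and the other things in view look unmoved.

```bash
python3 -c "
from workcell import *
print(job_done())"
```

```text
the job is handed in; nothing more can be done
None
```

The cap is off: it has a right-hand thread, came loose after about 1.76 rad anticlockwise, and was handed in held upright and still, with its underside about 145 mm above the hub.

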